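# Turn the sample carousel to the red-lidded tub

### The job

The red-lidded sample is next for checking: turn the sample carousel by pushing the blue tabs on its rim with the fingertips until the red-lidded tub stands at the front, in line with the yellow arrow on the foot. Turn it gently, without spinning it fast, and do not push, grip or lift any of the tubs: all five stay upright in their seats. Leave everything else on the bench where it stands.

Things in the scene. Friction and masses are not known exactly. Their poses are not given: they have to be found in the camera images.
- carousel_base: fixed dark steel foot of the sample carousel, a disc 236 mm across with a tongue 56 mm wide that reaches out to 200 mm from the middle along the foot's own -x and bears a yellow arrow pointing inward at the disc; foot and tongue are at most 12 mm high. Origin: on the carousel's turning axis, at bench height; its -x axis points the way the tongue sticks out, which is the front
- front_place (a point): the front: the point 75 mm from the turning axis, where the yellow arrow points, on its line prolonged inward, at the height of the disc's top (40 mm above the bench), where the middle of the red-lidded tub's underside should come to stand. Fixed to the foot; it does not turn
- carousel (a joint): turning angle of the grey carousel disc in rad, 0 at the start of a run, positive anticlockwise seen from above; it turns freely both ways without a stop, has light bearing friction (about 1 N at the tabs) and soon stops when no longer pushed.
- carousel_top (a point): middle of the grey disc's top, on the turning axis. The disc is 230 mm across, its top 40 mm above the bench. At its rim stand five upright blue finger tabs, one midway between each two neighbouring seats (36 degrees from either seat, 72 degrees apart); each is a radial plate 10 mm thick that reaches from 105 to 145 mm from the axis and from 24 to 70 mm above the bench.
- tub_red_lid: closed sample tub with a red lid, 40 mm tall, 60 mm across the lid and 47 mm across the foot, standing in one of the five ring seats of the carousel (seat centres 75 mm from the turning axis). Origin: centre of its underside, 40 mm above the bench; z up. Loose: it only rests in its seat. The only red lid on the carousel, and the one that must face the front
- tub_a: closed sample tub with a white lid, 40 mm tall, 60 mm across the lid and 47 mm across the foot, standing in one of the five ring seats of the carousel (seat centres 75 mm from the turning axis). Origin: centre of its underside, 40 mm above the bench; z up. Loose: it only rests in its seat
- tub_b: closed sample tub with a white lid, 40 mm tall, 60 mm across the lid and 47 mm across the foot, standing in one of the five ring seats of the carousel (seat centres 75 mm from the turning axis). Origin: centre of its underside, 40 mm above the bench; z up. Loose: it only rests in its seat
- tub_c: closed sample tub with a white lid, 40 mm tall, 60 mm across the lid and 47 mm across the foot, standing in one of the five ring seats of the carousel (seat centres 75 mm from the turning axis). Origin: centre of its underside, 40 mm above the bench; z up. Loose: it only rests in its seat
- tub_d: closed sample tub with a white lid, 40 mm tall, 60 mm across the lid and 47 mm across the foot, standing in one of the five ring seats of the carousel (seat centres 75 mm from the turning axis). Origin: centre of its underside, 40 mm above the bench; z up. Loose: it only rests in its seat
- spray_bottle: purple spray bottle with a blue head, 160 mm tall, 72 mm across, a bystander. Origin: centre of its underside
- tumbler: red drinking tumbler with a black lid, 124 mm tall, 80 mm across, a bystander. Origin: centre of its underside
- spare_tub: a closed tub with a white lid like those on the carousel (40 mm tall, 60 mm across), standing on the bench, a bystander. Origin: centre of its underside
Not all that is in view belongs to the job. What is shaped like the tub_a but green or purple is not meant.

How it is judged:
By the outcome, as a careful person would: the job done as asked, in the order asked, and still so for the second after the job is handed in, with the robot touching nothing.
It also fails if it takes over 56 s, if anything falls off the work surface, if the arm or the gripper's body presses on something with over 40 N, if the wrist force passes 120 N, or if a joint passes its speed limit or range.

### The arm

A 6-joint arm with a two-finger parallel gripper is mounted at the origin on the work surface. World frame = base frame: x ahead of the robot, y to its left, z up, the work surface at z = 0. Lengths are in m, angles in rad, forces in N, time in s.
With the tool pointing down it reaches from about 0.325 to 0.925 m from the base axis. Payload 3.1 kg.
Tool frame: the origin (TCP) lies between the finger pads; the fingertips stand robot.nose_length ahead of it and the grasp point (between the pads) lies 6 mm ahead of it (robot.nose_length is the distance from the TCP to the fingertips, in m); z points along the fingers, y is the line along which they close (so a half turn about z gives the same grasp; the last joint's range is limited). The gripper opens to 85 mm and grips with 20 to 120 N. Pads are 22 mm wide; open, the fingers measure 114 mm over their backs; the gripper's body (76 mm by 85 mm) begins 54 mm behind the grasp point. The pads swing forward as they close: fully open they stand 13 mm farther back than shut.
Start: joints at [-1.343, 0.217, 1.613, -0, 1.311, -0.112], TCP at [0.208, -0.589, 0.256] pointing down, gripper open.
Joint ranges: [-2.75, 2.75], [-0.78, 2.1], [0.31, 2.55], [-1.13, 4.27], [0.13, 2.63], [-2.58, 2.58]. Speed limits (rad/s): [2.79, 2.79, 3.14, 3.14, 3.14, 3.14].

### API

Orientations are given as a unit quaternion [w, x, y, z].
In Python, from station import robot gives the robot as it stands.
- The arm moves only by the tool drive_tool, never from a script. Its argument "increments" is a list that holds one entry, the list of rows, each a list of 4 numbers: the shift along the tool's x, y, z in m, then the turn about the tool's z in rad. In form: [[[x, y, z, yaw], ...]]. A call has 1 to 12 rows; each row shifts and turns the commanded pose from where the row before left it, along the tool's axes as they then stand; what a row does not reach is not made up. A row lasts 1/12 s, in which the tool goes at most 41.7 mm and 7.16 degrees, less where a joint would pass 70% of its speed; a pose out of reach is approached as far as the arm can. A call with a gripper value outside its range is refused whole. "fingers" is the closure, from -1 (fully open) to 1 (shut), set as the call begins (left out, the last holds). The fingers move at their own pace and stop on an object; "newtons" is the grip in N (left out, the last holds). Time passes only in rows, so rows that do not move let the fingers close. It gives the time, the measured TCP pose, the force, the opening and the grip force at its end, in the units of the state.
- robot.observe(): the state, without advancing time (a new reading comes with each control period).
- robot.get_image(name): name is "scene" or "top" or "wrist"; returns (picture, depth): 420x560x3 uint8, blue, green, red; 420x560 float32, m along the optical axis (not along the pixel's ray), 0 where there is no reading.
- robot.camera_params(name): a dict with "intrinsics" (3x3 intrinsics, pixels), "extrinsics" (4x4, takes a point from camera to world coordinates); the wrist camera has in their place "tool_from_camera" (4x4, takes a point from camera to tool coordinates, whose origin is the TCP and whose axes are the flange's). Camera axes: x right, y down, z forward; pixel columns grow to the right and rows downward; lengths in m; the calibration is good to about 2 mm. A picture is of the moment at which its call begins: read the wrist's pose just before it. camera_params takes no time and is no camera call.
- robot.job_done(): hands the job in; it is judged then, once.
Trained networks look in the newest picture that a camera, given by its name, has taken for a name from the list of things; names that differ only in an ending like _2 or _b are one class to them, and where a whole thing is asked for, a point or a joint stands for the part that bears it (a point fixed in the world has none). Each returns a list of dicts, best first, with "confidence" (0 to 1); they miss things now and then, are a little off and sometimes report something else, mostly with a low value. They report only what shows in the picture. A call takes as long as a camera call. They do not tell look-alikes from the thing itself.
- robot.silhouettes(camera, label): "region" (420x560 bool, what is visible of it) and "position" ([column, row] in pixels, amid what is visible of it).
- robot.tip_of(camera, label): "position" ([column, row] in pixels: a listed point, or the origin of a listed thing).
The state is a dict: "t": time; "joints": joint angles; "joint_vel": joint speeds; "tau": joint torques, N m; "tcp_pos": TCP position; "eef_rot": TCP orientation; "contact_force": force on the tool from outside, world axes, zero at the start; "torque": the same for the moment, N m; "opening": finger opening in m; "finger_force": force on a finger pad.
Only numpy, scipy, OpenCV 4.12 (cv2) and the standard library are available. Lean on these libraries where they do the work, as an engineer would, in place of code of your own. Each camera call takes 0.05 s, during which the arm holds its last target. There are 200 camera calls.

## Working session

There is one attempt and no reset: what is moved stays moved. The work goes in short steps, Python scripts to look and compute and a tool call to move; the robot and the scene stay as the last step left them, time stands still between calls to the robot, and variables do not carry over. Pictures are saved under pics/ and viewed, at most 10 in all, crops included, and the job is handed in when it is done.

Besides the shell and the picture viewer there is one more tool, called by a JSON object that holds its "method" and its "body". drive_tool: Moves the arm, as the interface text tells. Its arguments: {"type":"object","properties":{"increments":{"type":"array","items":{"type":"array","items":{"type":"array","items":{"type":"number"}}}},"fingers":{"type":"number"},"newtons":{"type":"number"}},"required":["increments"]}

```bash
mkdir -p pics; ls
python3 - <<'E'
from station import robot
import cv2
print(robot.nose_length, robot.observe())
for n in ("scene","top"):
    p,d=robot.get_image(n); cv2.imwrite(f"pics/{n}0.png",p)
    c=robot.camera_params(n); print(n,c)
    for l in ("carousel_base","carousel_top","tub_red_lid","front_place"):
        print(l,[(r["position"],round(r["confidence"],2)) for r in robot.tip_of(n,l)][:4])
E
```

```text
pics
0.025 {'t': 0.0, 'joints': array([-1.34320495e+00,  2.17767593e-01,  1.61493647e+00, -2.23792691e-05,
        1.31132251e+00, -1.12198411e-01]), 'joint_vel': array([-1.37893312e-03, -9.97831061e-04, -3.76413704e-05, -8.87895850e-05,
       -3.25630655e-04, -8.95448255e-04]), 'tau': array([-8.59858574e-04, -3.96853173e+01, -3.03852797e+01, -2.36721153e-04,
        9.63561324e-03, -2.23245145e-06]), 'tcp_pos': array([ 0.20814786, -0.58850927,  0.25495867]), 'eef_rot': array([-1.21431215e-03,  9.85601326e-01,  1.69081473e-01, -8.09689658e-05]), 'contact_force': array([-0.49731159,  0.56940321, -0.45140674]), 'torque': array([ 0.03054565, -0.02415807, -0.01824055]), 'finger_force': 0.0, 'opening': 0.08529385250842432}
scene {'intrinsics': array([[454.36191553,   0.        , 282.65046372],
       [  0.        , 454.36191553, 211.88852428],
       [  0.        ,   0.        ,   1.        ]]), 'extrinsics': array([[ 0.66096192,  0.61417991, -0.43117558,  0.99990526],
       [ 0.75033566, -0.53231745,  0.39196241, -0.43939604],
       [ 0.01121315, -0.58259864, -0.81268265,  0.93814734]
[... 176 characters left out ...]
51)]
front_place [([298.5, 199.4], 0.72)]
top {'intrinsics': array([[531.50702556,   0.        , 277.55718477],
       [  0.        , 531.50702556, 213.86381142],
       [  0.        ,   0.        ,   1.        ]]), 'extrinsics': array([[-1.91913497e-02, -9.96946702e-01,  7.56899260e-02,
         3.87678575e-01],
       [-9.99713764e-01,  2.02160055e-02,  1.27946173e-02,
         8.98518172e-04],
       [-1.42856995e-02, -7.54227148e-02, -9.97049313e-01,
         1.53075221e+00],
       [ 0.00000000e+00,  0.00000000e+00,  0.00000000e+00,
         1.00000000e+00]])}
carousel_base []
carousel_top [([270.2, 183.7], 0.97)]
tub_red_lid [([289.5, 197.0], 0.92)]
front_place [([266.9, 207.8], 0.74)]
```

View pics/top0.png

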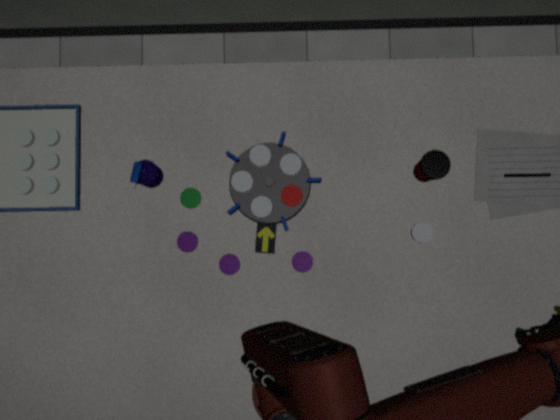

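View pics/scene0.png

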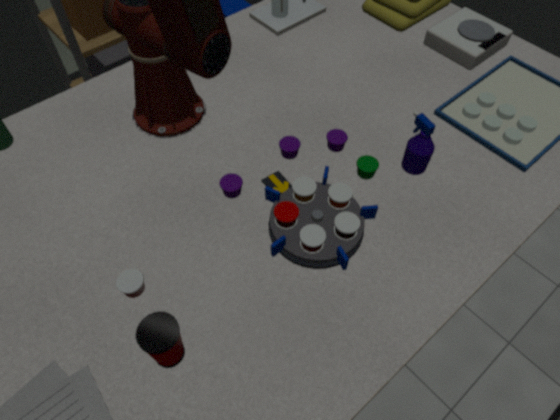

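The top view shows the carousel at about (270,183), with the arrow at (265,238) pointing up the image and the red-lidded tub at (291,196). The scene view agrees, with the red lid at (286,214). 

Red candidates:
- The red lid on the carousel, top (291,196). This one fits the description.
- The red tumbler body, top (424,172). It is off the carousel, so I rule it out.

The green and purple tubs are decoys. The red lid has to come clockwise to the front, so I'll measure how far.

```bash
cat > m.py <<'E'
import numpy as np, cv2
from station import robot
def ray(n,px,z):
    c=robot.camera_params(n); K=c["intrinsics"];T=c["extrinsics"]
    d=T[:3,:3]@np.linalg.solve(K,[px[0],px[1],1]); o=T[:3,3]
    return (o+d*(z-o[2])/d[2])[:2]
def blobs(mask,amin):
    n,_,s,c=cv2.connectedComponentsWithStats(mask.astype(np.uint8))
    return [(c[i],s[i,4]) for i in range(1,n) if s[i,4]>=amin]
def measure(n="top",save=None):
    p,d=robot.get_image(n)
    if save: cv2.imwrite(save,p)
    hsv=cv2.cvtColor(p,cv2.COLOR_BGR2HSV).astype(int); h,s,v=hsv[...,0],hsv[...,1],hsv[...,2]
    col={"red":(((h<8)|(h>172))&(s>150)&(v>90),.08,40),"white":((s<50)&(v>125),.08,80),
         "blue":((h>100)&(h<122)&(s>120)&(v>50),.07,8),"yellow":((h>20)&(h<35)&(s>120)&(v>80),.012,10)}
    return {k:[(ray(n,c,z),a,c) for c,a in blobs(m,amin)] for k,(m,z,amin) in col.items()}
def near(L,c,r0,r1): return [q for q in L if r0<=np.hypot(*(q[0]-c))<=r1]
E
python3 - <<'E'
from m import *
for n in ("top","scene"):
    c=ray(n,(270,183.5) if n=="top" else (317,216),.045)
    r=measure(n)
    print(n,"c",c)
    for k in r:
        for q in near(r[k],c,.04,.22): print(k,q[0].round(4),q[1],q[2].round(1), "r",round(np.hypot(*(q[0]-c)),4),"az",np.degrees(np.arctan2(*(q[0]-c)[::-1])).round(1))
p,_=robot.get_image("top"); cv2.imwrite("pics/crop0.png",cv2.resize(p[115:275,170:370],None,fx=3.5,fy=3.5,interpolation=2))
E
```

```text
top c [0.58664381 0.03960006]
red [ 0.5481 -0.0192] 326 [291.3 195.3] r 0.0703 az -123.2
blue [0.7084 0.0043] 40 [281.6 138.7] r 0.1267 az -16.1
blue [0.6617 0.1429] 39 [232.2 156.3] r 0.1277 az 54.0
blue [ 0.5915 -0.0814] 47 [313.4 179.7] r 0.1211 az -87.7
blue [0.5164 0.1409] 43 [233.6 208.3] r 0.1233 az 124.8
blue [0.4744 0.0025] 40 [284.  222.5] r 0.1182 az -161.7
yellow [0.4364 0.0569] 179 [265.2 237.3] r 0.1512 az 173.4
scene c [0.58929753 0.04578138]
red [ 0.5474 -0.0177] 362 [286.  210.9] r 0.0761 az -123.4
blue [0.5184 0.1412] 32 [325.5 172.5] r 0.1188 az 126.6
blue [0.4723 0.0023] 52 [271.5 190. ] r 0.1248 az -159.6
blue [0.6637 0.1432] 48 [369.1 207.3] r 0.1226 az 52.6
blue [ 0.5926 -0.081 ] 68 [278.2 240.7] r 0.1268 az -88.5
blue [0.7105 0.0054] 75 [342.7 253.2] r 0.1278 az -18.4
yellow [0.4337 0.06  ] 170 [278.9 183.7] r 0.1562 az 174.8
```

View pics/crop0.png

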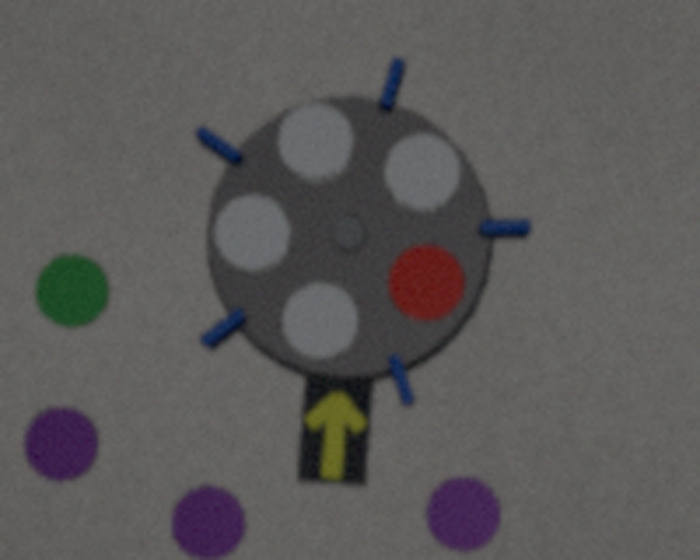

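The crop confirms the red lid at crop (427,283), between the right tab (505,228) and the front-right tab (401,380). The axis is at about (0.591, 0.042). The front is at azimuth 174° and red is at about -125°, so the disc needs about 60.6° clockwise. I'll straddle the right tab loosely with partly closed fingers and sweep it round.

{"method": "drive_tool", "body": {"increments": [[[0.0293,-0.019,0,0],[0.0293,-0.019,0,0],[0.0293,-0.019,0,0],[0.0293,-0.019,0,0],[0.0293,-0.019,0,0],[0.0293,-0.019,0,0],[0.0293,-0.019,0,0],[0.0293,-0.019,0,0],[0.0293,-0.019,0,0],[0.0293,-0.019,0,0],[0.0293,-0.019,0,0],[0.0293,-0.019,0,0]]], "fingers": 0.1, "newtons": 20}}

```text
t: 1.65
tcp_pos: [0.4647, -0.2556, 0.2567]
eef_rot: [0.0, 0.986, 0.169, 0.0]
contact_force: [0.2, -0.9, 0.8]
opening: 0.0387
finger_force: 0.0
```

{"method": "drive_tool", "body": {"increments": [[[0.0293,-0.019,0,0],[0.0293,-0.019,0,0],[0.0293,-0.019,0,0],[0.0293,-0.019,0,0],[0.0293,-0.019,0,0],[0.0293,-0.019,0,0],[0,0,0,-0.123],[0,0,0,-0.123],[0,0,0,-0.123],[0,0,0,-0.123],[0,0,0,-0.123],[0,0,0,-0.123]]]}}

```text
t: 2.65
tcp_pos: [0.5917, -0.0909, 0.2563]
eef_rot: [0.0, 0.857, 0.516, 0.0]
contact_force: [-0.5, -0.7, -0.0]
opening: 0.0381
finger_force: 0.0
```

{"method": "drive_tool", "body": {"increments": [[[0,0,0,-0.123],[0,0,0,-0.123],[0,0,0,-0.123],[0,0,0,-0.123],[0,0,0,0],[0,0,0,0]]]}}

```text
t: 3.15
tcp_pos: [0.5916, -0.0911, 0.2563]
eef_rot: [0.0, 0.709, 0.706, 0.0]
contact_force: [0.6, -0.3, 0.2]
opening: 0.0382
finger_force: 0.0
```

Run:
```python
from m import *
p,_=robot.get_image("wrist"); cv2.imwrite("pics/w1.png",p)
```

```text
(no output)
```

View pics/w1.png

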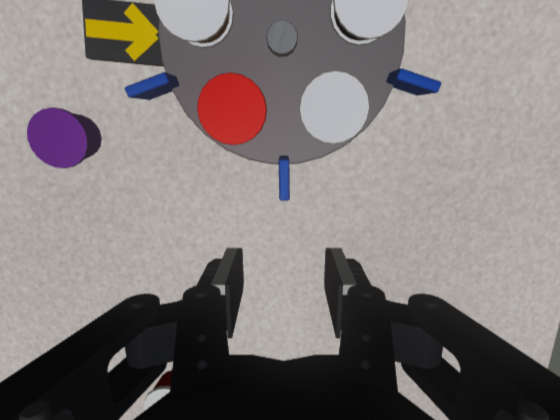

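In the wrist view the tab at (284,180) is centred between the fingers (232 and 336). I'm lowering now.

{"method": "drive_tool", "body": {"increments": [[[0,0,0.03,0],[0,0,0.03,0],[0,0,0.03,0],[0,0,0.03,0],[0,0,0.024,0],[0,0,0.02,0],[0,0,0.015,0],[0,0,0.015,0],[0,0,0,0],[0,0,0,0]]]}}

```text
t: 4.03
tcp_pos: [0.5908, -0.0908, 0.0614]
eef_rot: [-0.001, 0.708, 0.706, -0.001]
contact_force: [-0.0, 0.4, -0.0]
opening: 0.0388
finger_force: 0.0
```

{"method": "drive_tool", "body": {"increments": [[[3e-05,-0.0029,0,0.0218],[3e-05,-0.0029,0,0.0218],[3e-05,-0.0029,0,0.0218],[3e-05,-0.0029,0,0.0218],[3e-05,-0.0029,0,0.0218],[3e-05,-0.0029,0,0.0218],[3e-05,-0.0029,0,0.0218],[3e-05,-0.0029,0,0.0218],[3e-05,-0.0029,0,0.0218],[3e-05,-0.0029,0,0.0218],[3e-05,-0.0029,0,0.0218],[3e-05,-0.0029,0,0.0218]]]}}

```text
t: 5.03
tcp_pos: [0.5569, -0.0865, 0.0623]
eef_rot: [0.0, 0.794, 0.608, -0.0]
contact_force: [-0.2, -1.4, 0.7]
opening: 0.0382
finger_force: 0.5
```

```bash
cat > a.py <<'E'
from m import *
C=np.array([.591,.042])
for n in ("top","scene"):
    r=measure(n)
    for k in ("red","blue"):
        for q in near(r[k],C,.05,.14): print(n,k,q[0].round(4),q[1],"r",round(np.hypot(*(q[0]-C)),4),"az",np.degrees(np.arctan2(*(q[0]-C)[::-1])).round(1))
s=robot.observe(); d=s["tcp_pos"][:2]-C; print(s["t"],s["tcp_pos"],"tool az",np.degrees(np.arctan2(d[1],d[0])),np.hypot(*d),s["contact_force"])
E
python3 a.py
```

```text
top red [ 0.541  -0.0026] 207 r 0.067 az -138.3
top blue [ 0.7004 -0.0146] 44 r 0.1232 az -27.3
top blue [0.6782 0.1298] 38 r 0.1238 az 45.2
top blue [0.5337 0.1512] 47 r 0.1233 az 117.7
top blue [0.4688 0.0229] 43 r 0.1237 az -171.1
scene red [ 0.5438 -0.0035] 247 r 0.0655 az -136.0
scene blue [0.5373 0.1519] 41 r 0.1223 az 116.0
scene blue [0.6796 0.1284] 61 r 0.1238 az 44.3
scene blue [ 0.7033 -0.0151] 83 r 0.126 az -27.0
5.1333 [ 0.5561842  -0.08620835  0.0619214 ] tool az -105.19265817114135 0.1328515037857015 [-0.25195922  0.33911414 -0.11156112]
```

The tab follows as expected: the disc has turned about 9.6° for 15.2° of tool sweep.

{"method": "drive_tool", "body": {"increments": [[[3e-05,-0.0029,0,0.0218],[3e-05,-0.0029,0,0.0218],[3e-05,-0.0029,0,0.0218],[3e-05,-0.0029,0,0.0218],[3e-05,-0.0029,0,0.0218],[3e-05,-0.0029,0,0.0218],[3e-05,-0.0029,0,0.0218],[3e-05,-0.0029,0,0.0218],[3e-05,-0.0029,0,0.0218],[3e-05,-0.0029,0,0.0218],[3e-05,-0.0029,0,0.0218],[3e-05,-0.0029,0,0.0218]]]}}

```text
t: 6.13
tcp_pos: [0.5249, -0.0732, 0.0624]
eef_rot: [0.0, 0.867, 0.499, -0.0]
contact_force: [-0.4, 0.0, -0.7]
opening: 0.0385
finger_force: 0.5
```

{"method": "drive_tool", "body": {"increments": [[[3e-05,-0.0029,0,0.0218],[3e-05,-0.0029,0,0.0218],[3e-05,-0.0029,0,0.0218],[3e-05,-0.0029,0,0.0218],[3e-05,-0.0029,0,0.0218],[3e-05,-0.0029,0,0.0218],[3e-05,-0.0029,0,0.0218],[3e-05,-0.0029,0,0.0218],[3e-05,-0.0029,0,0.0218],[3e-05,-0.0029,0,0.0218],[3e-05,-0.0029,0,0.0218],[3e-05,-0.0029,0,0.0218]]]}}

```text
t: 7.13
tcp_pos: [0.4973, -0.0519, 0.0623]
eef_rot: [-0.0, 0.924, 0.381, -0.0]
contact_force: [0.4, -2.9, -0.2]
opening: 0.0385
finger_force: 0.5
```

{"method": "drive_tool", "body": {"increments": [[[3e-05,-0.0029,0,0.0218],[3e-05,-0.0029,0,0.0218],[3e-05,-0.0029,0,0.0218],[3e-05,-0.0029,0,0.0218],[3e-05,-0.0029,0,0.0218],[3e-05,-0.0029,0,0.0218],[3e-05,-0.0029,0,0.0218],[3e-05,-0.0029,0,0.0218],[3e-05,-0.0029,0,0.0218],[2e-05,-0.002,0,0.015],[1e-05,-0.001,0,0.0075],[0,0,0,0]]]}}

```text
t: 8.13
tcp_pos: [0.4791, -0.029, 0.0622]
eef_rot: [-0.0, 0.96, 0.279, -0.0]
contact_force: [-0.9, -0.5, 0.2]
opening: 0.0388
finger_force: 0.0
```

```bash
python3 a.py
```

```text
top red [0.5191 0.0499] 176 r 0.0723 az 173.7
top blue [0.7159 0.047 ] 34 r 0.125 az 2.3
top blue [ 0.6333 -0.0741] 45 r 0.1235 az -70.0
top blue [0.6228 0.16  ] 43 r 0.1223 az 74.9
top blue [0.4878 0.1089] 45 r 0.123 az 147.1
scene red [0.5167 0.0401] 336 r 0.0744 az -178.5
scene blue [0.4881 0.109 ] 46 r 0.1228 az 146.9
scene blue [0.6253 0.1611] 52 r 0.1239 az 73.9
scene blue [ 0.5025 -0.0296] 28 r 0.1138 az -141.0
scene blue [0.7155 0.0476] 71 r 0.1246 az 2.6
scene blue [ 0.6355 -0.0746] 80 r 0.1247 az -69.1
8.2333 [ 0.47933037 -0.02916757  0.06223705] tool az -147.49045056272809 0.1324195191271217 [-0.69373634 -0.00214851  0.74236351]
```

{"method": "drive_tool", "body": {"increments": [[[2e-05,-0.0023,0,0.0175],[2e-05,-0.0023,0,0.0175],[2e-05,-0.0023,0,0.0175],[2e-05,-0.0023,0,0.0175],[2e-05,-0.0023,0,0.0175],[2e-05,-0.0023,0,0.0175],[1e-05,-0.0017,0,0.013],[1e-05,-0.0012,0,0.009],[0,0,0,0],[0,0,0,0]]]}}

```text
t: 9.07
tcp_pos: [0.4711, -0.0146, 0.0622]
eef_rot: [-0.0, 0.976, 0.218, -0.0]
contact_force: [-0.2, -0.7, -0.4]
opening: 0.0385
finger_force: 0.0
```

```bash
python3 a.py; python3 -c "
from m import *
for n in ('top','scene'):
    r=measure(n,f'pics/{n}2.png'); print([(q[0],q[1]) for q in near(r['yellow'],np.array([.591,.042]),.1,.2)])
p=cv2.imread('pics/top2.png');cv2.imwrite('pics/crop2.png',cv2.resize(p[115:275,170:370],None,fx=3.5,fy=3.5,interpolation=2))"
```

```text
top red [0.5203 0.0629] 129 r 0.0738 az 163.5
top blue [0.7152 0.0313] 35 r 0.1246 az -4.9
top blue [0.6378 0.1557] 44 r 0.123 az 67.6
top blue [ 0.6187 -0.0785] 42 r 0.1237 az -77.1
top blue [0.4965 0.1215] 46 r 0.1235 az 139.9
scene red [0.5167 0.049 ] 328 r 0.0747 az 174.6
scene blue [0.4982 0.1212] 37 r 0.122 az 139.5
scene blue [0.64   0.1563] 51 r 0.1243 az 66.8
scene blue [ 0.4937 -0.0178] 27 r 0.1142 az -148.4
scene blue [0.7151 0.0323] 76 r 0.1244 az -4.5
scene blue [ 0.6206 -0.0795] 81 r 0.125 az -76.3
9.1667 [ 0.47122506 -0.0146916   0.06219037] tool az -154.67097609642798 0.13251405527049662 [-0.51087287 -0.57118019  0.62917918]
[(array([0.44846991, 0.07187121]), np.int32(26))]
[(array([0.44290687, 0.05813672]), np.int32(118))]
```

View pics/crop2.png

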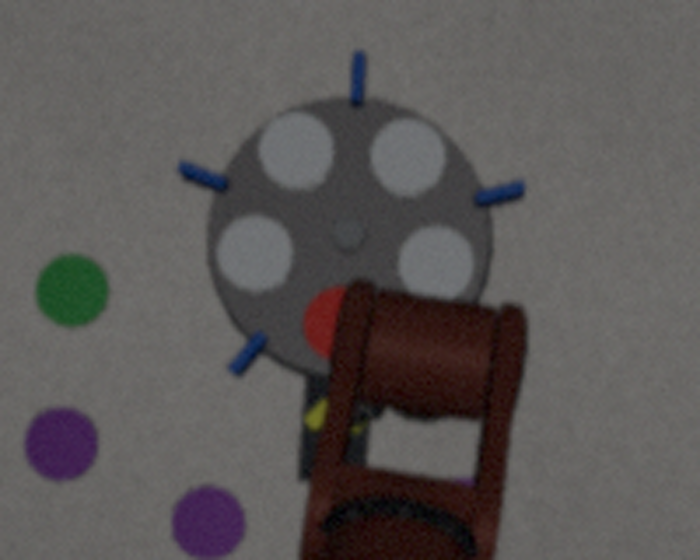

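```bash
python3 -c "
from m import *
C=np.array([.591,.042])
for n in ('top','scene'):
    p=cv2.imread(f'pics/{n}0.png'); h,s,v=[a.astype(int) for a in cv2.split(cv2.cvtColor(p,cv2.COLOR_BGR2HSV))]
    m=(h>20)&(h<35)&(s>120)&(v>80)
    P=np.array([ray(n,(x,y),.012) for y,x in zip(*np.nonzero(m))]); P=P[np.hypot(*(P-C).T)<.22]
    c=P.mean(0); u=np.linalg.svd(P-c)[2][0]; u*=-np.sign(u[0])
    d=c-C; print(n,c,'az centroid',np.degrees(np.arctan2(d[1],d[0])),'pca',np.degrees(np.arctan2(u[1],u[0])))
    f=ray(n,{'top':(266.9,207.8),'scene':(298.5,199.4)}[n],.04)-C; print('front net',np.degrees(np.arctan2(f[1],f[0])),np.hypot(*f))
"
```

```text
top [0.43599897 0.05700643] az centroid 174.47014099503713 pca 174.6479092372736
front net 173.92261031850092 0.07283016015360078
scene [0.43383549 0.05985056] az centroid 173.52017970353236 pca 175.95193462104675
front net 174.5394328074047 0.07078737052692181
```

The disc reads 175.4° and the front is at about 174.4°, so I'll nudge 1° more, back off and lift clear.

{"method": "drive_tool", "body": {"increments": [[[0,-0.0008,0,0.006],[0,-0.0008,0,0.006],[0,-0.0008,0,0.006],[0,0,0,0],[0,0,0,0],[0,0,0,0],[0,0.002,0,0],[0,0.003,0,0],[0,0.003,0,0],[0,0.003,0,0],[0,0,0,0],[0,0,0,0]]]}}

```text
t: 10.27
tcp_pos: [0.4751, -0.0229, 0.0624]
eef_rot: [-0.0, 0.978, 0.209, 0.0]
contact_force: [-1.1, 0.6, 0.0]
opening: 0.0385
finger_force: 0.0
```

{"method": "drive_tool", "body": {"increments": [[[0,0,-0.01,0],[0,0,-0.015,0],[0,0,-0.02,0],[0,0,-0.03,0],[0,0,-0.03,0],[0,0,-0.03,0],[0,0,-0.03,0],[-0.02,-0.02,0,0],[-0.03,-0.03,0,0],[-0.03,-0.03,0,0],[-0.03,-0.03,0,0],[0,0,0,0]]]}}

```text
t: 11.27
tcp_pos: [0.324, 0.0342, 0.2251]
eef_rot: [-0.001, 0.978, 0.21, -0.002]
contact_force: [-0.1, 0.2, -1.0]
opening: 0.0381
finger_force: 0.0
```

```bash
python3 a.py
```

```text
top red [0.5168 0.0493] 323 r 0.0746 az 174.4
top blue [0.7138 0.0297] 34 r 0.1234 az -5.7
top blue [0.6396 0.1556] 43 r 0.1235 az 66.8
top blue [ 0.6171 -0.0788] 46 r 0.1236 az -77.8
top blue [0.4975 0.1236] 43 r 0.1241 az 138.9
top blue [ 0.4847 -0.0206] 43 r 0.1234 az -149.5
scene red [0.5165 0.0506] 313 r 0.075 az 173.4
scene blue [0.4988 0.1233] 36 r 0.1229 az 138.6
scene blue [ 0.4858 -0.0208] 51 r 0.1225 az -149.2
scene blue [0.6414 0.1566] 47 r 0.1252 az 66.2
scene blue [ 0.6185 -0.0797] 72 r 0.1248 az -77.3
scene blue [0.7153 0.0305] 74 r 0.1249 az -5.3
11.3667 [0.33043205 0.03244996 0.22761801] tool az -177.90099903367897 0.26074290436382824 [ 0.38690453 -0.39393054  1.14983297]
```

```bash
python3 -c "
from m import *
p,_=robot.get_image('scene');cv2.imwrite('pics/s3.png',cv2.resize(p[120:310,190:420],None,fx=3,fy=3,interpolation=2))"
```

```text
(no output)
```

View pics/s3.png

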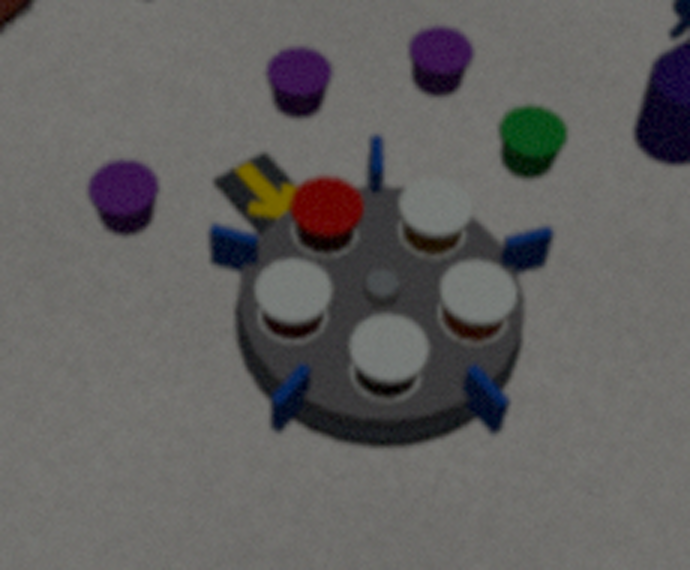

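The crop shows the red tub at (327,215), right at the arrow's point. All five tubs are upright in their seats and the arm is clear.

```bash
python3 -c "
from station import robot
print(robot.job_done())"
```

```text
the job is handed in; nothing more can be done
None
```

The red-lidded tub now stands at the front, in line with the yellow arrow to within about 1° by the camera measurements; all five tubs are upright in their seats, the arm is clear, and the job is handed in after about 11.5 s.

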